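# Set the desk amp to the green channel and pull it on

## Task

Get the little slanted desk amp ready to play: turn its black selector knob until the white pointer clicks in at the green dot, and only then pull the orange power knob out to its outer click, so that the amp is on. Leave the pencil case, tealight holder, saucer and spoon undisturbed where they are.

Things in the scene. Friction and masses are not known exactly. Their poses are not given: they have to be found in the camera images.
- amp: grey desk amp, fixed: slab 150 x 254 x 45 mm with wooden cheeks on a steel stand. Its panel leans 32 deg from level and faces up and to the amp's -x, which points roughly away from the robot. Origin on the desk under the panel's centre (82 mm up); z up, y along the panel's width, x to the high rear edge (122 mm up). Selector axis at y = +52 mm, power knob at y = -55 mm, both halfway up the slope
- green_mark (a point): centre of the green dot on the panel's face (axes as amp). Four 14 mm dots stand in an arc above the selector, 41 mm from its axis; seen facing the panel, from left to right (clockwise): white, yellow, green, red
- selector (a joint): angle of the selector knob (rad), growing clockwise as seen facing the panel; clicks at 0 (white), 0.55 (yellow), 1.10 (green), 1.65 (red); it takes about 0.07 N m to turn it past a click
- selector_grip (a point): on the selector's axis, 28 mm out from the panel: a place for the TCP to turn it. z points square out of the panel; the frame turns with the knob, x is 0.825 rad clockwise (facing the panel) of the pointer. Knob: a black bar 42 x 13 mm, 6 to 30 mm out from the panel, on a disc 40 mm wide and 6 mm thick; pinch the bar's long sides
- pointer_tip (a point): the pointed-to end of the selector's bar, with a white stripe: 21 mm from the axis, 28 mm out from the panel; from selector_grip to here is the pointer's direction
- power (a joint): how far the power knob is pulled out (m): 0 pushed home (off), 0.020 at the outer click (on); a click of about 4 N in between
- power_grip (a point): on the orange round power knob's axis, 24 mm out from the panel when home: a place for the TCP to pinch it; moves with it. z points out of the panel, the way it pulls; x up the slope. Its head is 21 to 26 mm in diameter, wider at the top, 8 to 32 mm out from the panel when home, on a 12 mm stem
- pencil_case: navy plastic pencil case with a zip, 200 x 70 x 48 mm, beyond the amp's low front edge; origin under its centre, x along its length
- tealight: glass tealight holder, 72 mm in diameter, 62 mm high, beside the amp; origin under its centre
- saucer: beige saucer, 124 mm in diameter, 18 mm high, beside the amp; origin under its centre
- spoon: steel spoon 170 mm long lying close by the amp's low front edge; origin on the desk, x along its length

How it is judged:
By the outcome, as a careful person would: the job done as asked, in the order asked, and still so for the second after the job is handed in, with the robot touching nothing.
It also fails if it takes over 54 s, if anything falls off the work surface, if the arm or the gripper's body presses on something with over 40 N, if the wrist force passes 120 N, or if a joint passes its speed limit or range.

## Robot

A 6-joint arm with a two-finger parallel gripper is mounted at the origin on the work surface. World frame = base frame: x ahead of the robot, y to its left, z up, the work surface at z = 0. Lengths are in m, angles in degrees, forces in N, time in s.
With the tool pointing down it reaches from about 0.35 to 0.85 m from the base axis. Payload 8.1 kg.
Tool frame: the origin (TCP) lies between the finger pads, 19 mm behind the fingertips; this is the grasp point; z points along the fingers, y is the line along which they close (so a half turn about z gives the same grasp; the last joint's range is limited). The gripper opens to 85 mm and grips with 20 to 120 N. Pads are 22 mm wide; open, the fingers measure 114 mm over their backs; the gripper's body (76 mm by 85 mm) begins 54 mm behind the grasp point. The pads swing forward as they close: fully open they stand 13 mm farther back than shut.
Start: joints at [-68.319, 7.471, 85.268, -0, 87.261, -4.893], TCP at [0.268, -0.537, 0.25] pointing down, gripper open.
Joint ranges: [-169.43, 169.43], [-51.17, 129.36], [1.28, 143.12], [-76.62, 256.62], [0, 156.53], [-152.29, 152.29]. Speed limits (degrees/s): [136.94, 136.94, 159.86, 180, 180, 180].

## Interface

Orientations are given as a 3x3 rotation matrix whose columns are the frame's x, y, z axes.
In Python, from station import env gives the robot as it stands.
- The arm moves only by the shell command python3 -m handwheel 'ROWS' [FORCE]. ROWS is JSON, one flat list of numbers, 5 for each row, row after row: the shift along the world's x, y, z in m, then the turn about the world's z in rad, then the finger opening in m, from 0 to 0.0854. A call has 1 to 5 rows; each row shifts and turns the commanded pose from where the row before left it; what a row does not reach is not made up. A row lasts 1/10 s, in which the tool goes at most 50 mm and 8.59 degrees, less where a joint would pass 70% of its speed; a pose out of reach is approached as far as the arm can. A call with a gripper value outside its range is refused whole. The fingers move at their own pace and stop on an object; FORCE is the grip in N (left out, the last holds). Time passes only in rows, so rows that do not move let the fingers close. It gives the time, the measured TCP pose, the force, the opening and the grip force at its end, in the units of the state.
- env.observe(): the state, without advancing time (a new reading comes with each control period).
- env.grab_frame(name): name is "scene" or "top" or "wrist"; returns the picture (400x640x3 uint8, red, green, blue); there is no depth.
- env.camera_model(name): a dict with "camera_matrix" (3x3 intrinsics, pixels), "rvec" (rotation vector, rad) and "tvec" (3), from world to camera coordinates, as OpenCV has them. Camera axes: x right, y down, z forward; pixel columns grow to the right and rows downward; lengths in m; the calibration is good to about 2 mm. A picture is of the moment at which its call begins: read the wrist's pose just before it. camera_model takes no time and is no camera call; for the wrist camera it gives the pose at the moment of the call.
- env.hand_in(): hands the job in; it is judged then, once.
The state is a dict: "time_s": time; "joint_positions": joint angles; "joint_velocities": joint speeds; "joint_efforts": joint torques, N m; "tcp_pos": TCP position; "orientation": TCP orientation; "force": force on the tool from outside, world axes, zero at the start; "wrist_torque": the same for the moment, N m; "grip_width": opening from 0.0 (shut) to 1.0 (fully open); "grip_force": force on a finger pad.
Only numpy, scipy, OpenCV 4.12 (cv2) and the standard library are available. Lean on these libraries where they do the work, as an engineer would, in place of code of your own. Each camera call takes 0.05 s, during which the arm holds its last target. There are 200 camera calls.

## Working session

There is one attempt and no reset: what is moved stays moved. The work goes in short steps, Python scripts to look and compute and a shell command to move; the robot and the scene stay as the last step left them, time stands still between calls to the robot, and variables do not carry over. Pictures are saved under pics/ and viewed, at most 10 in all, crops included, and the job is handed in when it is done.

```bash
ls; mkdir -p pics
python3 - <<'E'
from station import env
import cv2,numpy as np
s=env.observe();print(s)
ims=[]
for n in ("scene","top"):
    im=env.grab_frame(n);cv2.imwrite(f"pics/{n}0.png",im[:,:,::-1]);ims.append(im)
    m=env.camera_model(n);print(n,m)
E
```

```text
pics
{'time_s': 0.0, 'joint_positions': array([-6.83193025e+01,  7.51560381e+00,  8.53305225e+01, -2.11128213e-04,
        8.72620931e+01, -4.89293415e+00]), 'joint_velocities': array([ 0.01743187,  0.02276941, -0.00780392,  0.02262904, -0.04151881,
       -0.08213374]), 'joint_efforts': array([-3.60005279e-04, -5.69404542e+01, -5.00553238e+01, -4.64662044e-04,
        1.46837987e-02, -1.72670752e-05]), 'tcp_pos': array([ 0.26823284, -0.53611387,  0.24892733]), 'orientation': array([[ 8.94360182e-01,  4.47347038e-01, -7.01200775e-04],
       [ 4.47347560e-01, -8.94358477e-01,  1.75380610e-03],
       [ 1.57435109e-04, -1.88221480e-03, -9.99998216e-01]]), 'force': array([ 0.42026936, -0.58133272, -0.29368811]), 'wrist_torque': array([ 0.01121458, -0.03123791, -0.03781888]), 'grip_force': 0.0, 'grip_width': 1.0042438264693097}
scene {'camera_matrix': array([[416.53541533,   0.        , 323.08901089],
       [  0.        , 416.53541533, 201.43586482],
       [  0.        ,   0.        ,   1.        ]]), 'rvec': array([ 1.70809743,  1.94332222, -0.68659098]), 'tvec': array([ 0.03522683, -0.38406394,  1.27752115])}
top {'camera_matrix': array([[503.84799148,   0.        , 327.13855116],
       [  0.        , 503.84799148, 197.32437381],
       [  0.        ,   0.        ,   1.        ]]), 'rvec': array([ 2.18895503, -2.16530519,  0.13012789]), 'tvec': array([0.02333286, 0.59215782, 1.24607998])}
```

View pics/top0.png

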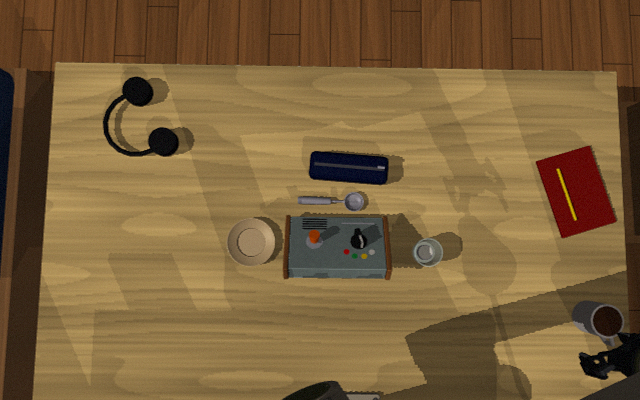

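View pics/scene0.png

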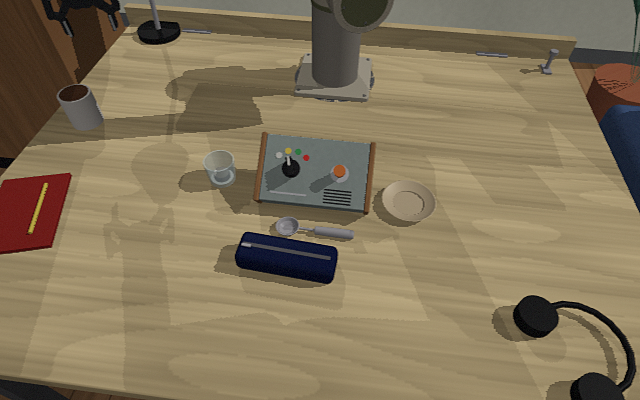

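```bash
cat > h.py <<'E'
import numpy as np,cv2
from station import env
from scipy.optimize import least_squares
def P(n):
    m=env.camera_model(n);return m["camera_matrix"],np.array(m["rvec"]),np.array(m["tvec"])
def proj(n,X):
    K,r,t=P(n);return cv2.projectPoints(np.array(X,float).reshape(-1,1,3),r,t,K,None)[0][:,0]
S,C=np.sin(np.radians(32)),np.cos(np.radians(32))
def amp2w(p,q):   # p=(x,y,yaw) ; q points in amp frame
    c,s=np.cos(p[2]),np.sin(p[2]);q=np.atleast_2d(q)
    return np.c_[p[0]+c*q[:,0]-s*q[:,1],p[1]+s*q[:,0]+c*q[:,1],q[:,2]]
def pan(u,y,h):   # panel coordinates: up the slope, amp y, out of the panel
    return np.array([u*C-h*S,y,.082+u*S+h*C])
def dot(a,r=.041,h=0): return pan(r*np.cos(a),.052-r*np.sin(a),h)
E
python3 - <<'E'
from h import *
boxes={"top":(200,340,265,400),"scene":(125,250,215,380)}
obs=[]
for n,(r0,c,r1,c1) in {"top":(210,285,282,395),"scene":(125,250,215,380)}.items():
    im=cv2.imread(f"pics/{n}0.png");crop=im[r0:r1,c:c1]
    big=cv2.resize(crop,None,fx=6,fy=6,interpolation=cv2.INTER_CUBIC);cv2.imwrite(f"pics/{n}_z.png",big)
    hsv=cv2.cvtColor(crop,cv2.COLOR_BGR2HSV)
    for col,lo,hi in(("red",(0,150,100),(6,255,255)),("red2",(172,150,100),(180,255,255)),("orange",(7,180,120),(16,255,255)),("yellow",(20,140,130),(32,255,255)),("green",(45,90,60),(85,255,255)),("white",(0,0,170),(180,40,255))):
        k,l,st,ce=cv2.connectedComponentsWithStats(cv2.inRange(hsv,lo,hi))
        for i in range(1,k):
            if st[i,4]>3: print(n,col,st[i,4],ce[i]+[c,r0])
a=cv2.imread("pics/top_z.png");b=cv2.imread("pics/scene_z.png")
w=max(a.shape[1],b.shape[1]);f=lambda i:cv2.copyMakeBorder(i,0,0,0,w-i.shape[1],0)
z=np.vstack([f(a),f(b)]);cv2.imwrite("pics/z.png",cv2.resize(z,None,fx=.61,fy=.61,interpolation=cv2.INTER_AREA));print(z.shape)
E
```

```text
top red 20 [346.   251.05]
top orange 93 [313.44086022 235.5483871 ]
top yellow 20 [363.75 255.75]
top green 26 [354.23076923 255.69230769]
scene red 28 [305.64285714 157.35714286]
scene orange 104 [339.         170.39423077]
scene yellow 28 [287.82142857 150.42857143]
scene green 29 [297.72413793 151.4137931 ]
scene white 5 [288. 161.]
(972, 780, 3)
```

View pics/z.png

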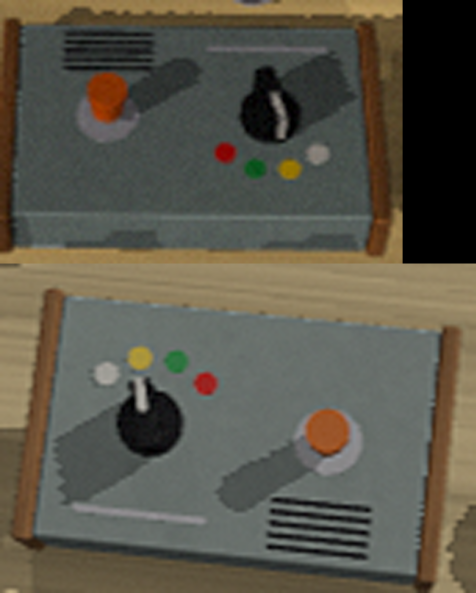

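The crops show the pointer's white stripe at yellow (scene ≈ (288,160) px). Next comes the amp's pose from the dots.

Run:
```python
from h import *
d=[dot(-.275),dot(.275),dot(.825)]
T=np.array([[363.75,255.75],[354.23,255.69],[346,251.05]]);Sc=np.array([[287.82,150.43],[297.72,151.41],[305.64,157.36]])
# knob top centre
kt=pan(0,-.055,.032)
def res(p,full=False):
    W=amp2w(p,d+[kt]);a=proj("top",W);b=proj("scene",W)
    r=np.r_[(a[:3]-T).ravel(),(b[:3]-Sc).ravel(),(b[3]-[339,170.4])*.5]
    return r
s=least_squares(res,[.45,0,np.pi]);p=s.x;print(p,np.degrees(p[2]),s.fun.round(1))
np.save("amp.npy",p)
n=amp2w(p,pan(0,0,1))-amp2w(p,pan(0,0,0));print("n",n)
print("sel_grip",amp2w(p,pan(0,.052,.028)),"power_grip",amp2w(p,pan(0,-.055,.024)))
for a in(-.275,.275):print("tip",a,amp2w(p,dot(a,.021,.028)), proj("scene",amp2w(p,dot(a,.021,.030))),proj("top",amp2w(p,dot(a,.021,.030))))
for a in (-.825,0):print(proj("scene",amp2w(p,dot(a,.021,.030))))
# neighbours: rays on table-ish planes
def ray(n,px,z):
    K,r,t=P(n);R=cv2.Rodrigues(r)[0];c=-R.T@t;v=R.T@np.linalg.inv(K)@np.r_[px,1];return c+v*(z-c[2])/v[2]
print("tealight",ray("top",(428,252),.06),"saucer",ray("top",(251,242),.018),"spoonbowl",ray("top",(355,201),.01))
```

```text
[0.48290619 0.00407544 3.11936962] 178.72671417675943 [ 0.6 -0.6  0.7 -0.8  0.9 -0.6  0.7 -0.9  0.8 -0.7  0.7 -0.6  0.1 -0.2]
n [[ 0.52978842 -0.01177544  0.8480481 ]]
sel_grip [[ 0.49658477 -0.04824143  0.10574535]] power_grip [[0.49684328 0.05877925 0.10235315]]
tip -0.275 [[ 0.47932244 -0.05356164  0.11645551]] [[287.73854194 154.90221955]] [[362.96716589 241.32193972]]
tip 0.275 [[ 0.47957588 -0.04215949  0.11645551]] [[293.01801633 155.50478536]] [[358.09859447 241.16318167]]
[[282.84408281 157.10605249]]
[[290.4293462 154.8435198]]
tealight [ 0.45682013 -0.21865161  0.06      ] saucer [0.47736122 0.22084067 0.018     ] spoonbowl [ 0.58525825 -0.04236946  0.01      ]
```

```bash
python3 -m handwheel '[0.02,0.04,0,-0.014,0.05,0.02,0.04,0,-0.014,0.05,0.02,0.04,0,-0.014,0.05,0.02,0.04,0,-0.014,0.05,0.02,0.04,0,-0.014,0.05]' 25
python3 -m handwheel '[0.02,0.04,0,-0.014,0.05,0.02,0.04,0,-0.014,0.05,0.02,0.04,0,-0.014,0.05,0.02,0.04,0,-0.014,0.05,0.02,0.04,0,-0.014,0.05]'
python3 -m handwheel '[0.014,0.044,0,-0.012,0.05,0.0144,0.0438,0,-0.012,0.05,0,0,-0.04,0,0.05,0,0,-0.03,0,0.05,0,0,0,0,0.05]'
python3 - <<'E'
from h import *
s=env.observe();print(s["tcp_pos"],s["orientation"][:,1],np.degrees(np.arctan2(*s["orientation"][1::-1,1])),s["time_s"],s["joint_positions"])
im=env.grab_frame("wrist");cv2.imwrite("pics/w1.png",im[:,:,::-1]);m=env.camera_model("wrist")
p=np.load("amp.npy")
for n,q in (("axis",pan(0,.052,.030)),("tip",dot(-.275,.021,.03)),("green",dot(.275)),("yellow",dot(-.275)),("pow",pan(0,-.055,.032))): print(n,proj("wrist",amp2w(p,q)))
E
```

```text
time_s: 0.6
tcp_pos: [0.3687, -0.3348, 0.2495]
orientation: [[0.924, 0.383, -0.0], [0.383, -0.924, 0.001], [-0.0, -0.001, -1.0]]
force: [1.3, -0.2, 0.1]
grip_width: 0.587
grip_force: 0.0
time_s: 1.1
tcp_pos: [0.4687, -0.1348, 0.2497]
orientation: [[0.948, 0.318, -0.0], [0.318, -0.948, 0.0], [-0.0, -0.0, -1.0]]
force: [1.2, -0.4, 0.1]
grip_width: 0.585
grip_force: 0.0
time_s: 1.6
tcp_pos: [0.4935, -0.0475, 0.1748]
orientation: [[0.955, 0.296, -0.009], [0.296, -0.955, 0.002], [-0.008, -0.004, -1.0]]
force: [-0.9, 1.0, -1.2]
grip_width: 0.588
grip_force: 0.0
[ 0.4934567  -0.04754985  0.17476569] [ 0.29643934 -0.95504149 -0.00441282] -72.75596019313842 1.6 [-1.14298223e+01 -5.53676492e+00  1.06382164e+02 -3.32271180e-03
  7.96875039e+01  6.13257129e+01]
axis [[322.23717981 216.63456596]]
tip [[322.17600199 248.88893979]]
green [[285.45681999 270.66682497]]
yellow [[315.05328027 279.31251173]]
pow [[159.1898205  164.94879746]]
```

View pics/w1.png

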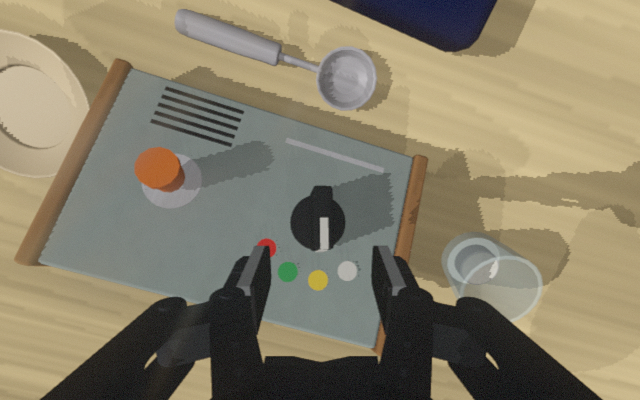

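The wrist view agrees with the prediction: the bar runs from (320,188) to (324,249), the stripe is at yellow (318,280), and green is at (288,271). I'll descend and pinch.

```bash
python3 -m handwheel '[0,0,0,0,0.05,0,0,-0.02,0,0.05,0,0,-0.02,0,0.05,0,0,-0.015,0,0.05,0,0,-0.01,0,0.05]'
python3 -m handwheel '[0,0,0,0,0.05,0,0,0,0,0.03,0,0,0,0,0.015,0,0,0,0,0.005,0,0,0,0,0.005]' 30
python3 -m handwheel '[0,0,0,0,0.005,0,0,0,0,0.005]'
```

```text
time_s: 2.15
tcp_pos: [0.4973, -0.0493, 0.1153]
orientation: [[0.956, 0.295, 0.001], [0.295, -0.956, -0.0], [0.001, 0.0, -1.0]]
force: [-0.1, -0.1, 0.1]
grip_width: 0.587
grip_force: 0.0
time_s: 2.65
tcp_pos: [0.4971, -0.0472, 0.1163]
orientation: [[0.955, 0.296, 0.001], [0.296, -0.955, 0.003], [0.001, -0.003, -1.0]]
force: [-3.1, 8.8, 6.5]
grip_width: 0.153
grip_force: 29.4
time_s: 2.85
tcp_pos: [0.4971, -0.0472, 0.1163]
orientation: [[0.955, 0.296, 0.001], [0.296, -0.955, 0.003], [0.001, -0.002, -1.0]]
force: [-3.2, 7.8, 6.9]
grip_width: 0.15
grip_force: 29.4
```

```bash
python3 -m handwheel '[0,0,0,-0.08,0.005,0,0,0,-0.08,0.005,0,0,0,-0.08,0.005,0,0,0,-0.08,0.005,0,0,0,-0.08,0.005]'
python3 -m handwheel '[0,0,0,-0.08,0.005,0,0,0,-0.08,0.005,0,0,0,-0.08,0.005,0,0,0,0,0.005,0,0,0,0,0.005]'
python3 - <<'E'
from h import *
im=env.grab_frame("wrist");cv2.imwrite("pics/w2.png",im[:,:,::-1])
E
```

```text
time_s: 3.35
tcp_pos: [0.497, -0.0483, 0.1157]
orientation: [[0.995, -0.103, 0.0], [-0.103, -0.995, 0.0], [0.0, -0.001, -1.0]]
force: [-1.6, 1.8, 1.8]
grip_width: 0.145
grip_force: 32.0
time_s: 3.85
tcp_pos: [0.4974, -0.0489, 0.1163]
orientation: [[0.943, -0.332, 0.001], [-0.332, -0.943, -0.001], [0.001, 0.0, -1.0]]
force: [-2.2, 1.1, 6.7]
grip_width: 0.14
grip_force: 46.6
```

View pics/w2.png

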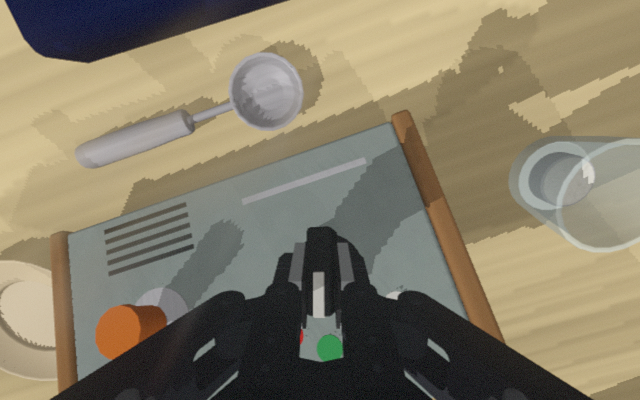

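The pointer is between the pads, aimed at the green dot (328,348). I'll release, lift and move over the power knob, then check.

```bash
python3 -m handwheel '[0,0,0,0,0.05,0,0,0,0,0.05,0,0,0,0,0.05,0,0,0.03,0,0.05,0,0,0.035,0,0.05]'
python3 -m handwheel '[0,0.03,0,0.1,0.05,0,0.03,0,0.12,0.05,0,0.03,0,0.1,0.05,0,0.018,0,0,0.05,0,0,0,0,0.05]'
python3 - <<'E'
from h import *
s=env.observe();print(s["tcp_pos"])
im=env.grab_frame("wrist");cv2.imwrite("pics/w3.png",im[:,:,::-1])
p=np.load("amp.npy")
for n,q in (("axis",pan(0,.052,.030)),("tipG",dot(.275,.021,.03)),("green",dot(.275)),("pow",pan(0,-.055,.032))): print(n,proj("wrist",amp2w(p,q)))
E
```

```text
time_s: 4.4
tcp_pos: [0.4952, -0.0485, 0.1787]
orientation: [[0.943, -0.333, -0.004], [-0.333, -0.943, 0.001], [-0.005, 0.001, -1.0]]
force: [0.9, -0.3, 0.4]
grip_width: 0.584
grip_force: 0.0
time_s: 4.9
tcp_pos: [0.4966, 0.0611, 0.1799]
orientation: [[1.0, -0.017, -0.0], [-0.017, -1.0, 0.001], [-0.0, -0.001, -1.0]]
force: [-0.2, -0.3, 0.4]
grip_width: 0.582
grip_force: 0.0
[0.49663161 0.06112836 0.17990009]
axis [[483.38239149 215.59853543]]
tipG [[478.40504872 246.15837595]]
green [[454.04416396 276.75388688]]
pow [[322.60550793 214.33703834]]
```

View pics/w3.png

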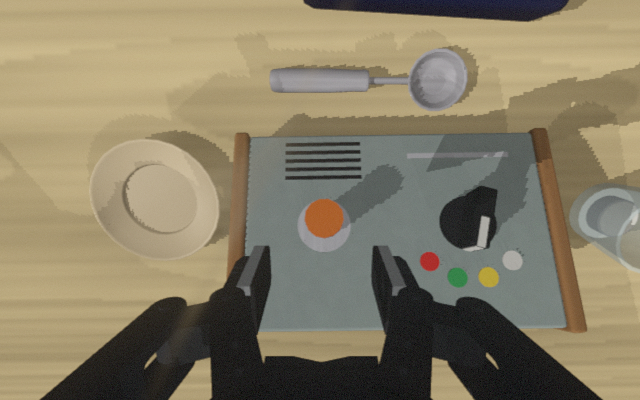

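The stripe runs from (484,217) to (478,249), which matches the predicted green-click position (478,246), so the selector is set. Now the power knob, centred at (324,218).

```bash
python3 -m handwheel '[0.002,-0.0015,-0.02,0,0.05,0,0,-0.02,0,0.05,0,0,-0.02,0,0.05,0,0,-0.012,0,0.05,0,0,0,0,0.05]'
python3 -m handwheel '[0,0,0,0,0.03,0,0,0,0,0.015,0,0,0,0,0.01,0,0,0,0,0.01,0,0,0,0,0.01]' 40
```

```text
time_s: 5.45
tcp_pos: [0.4973, 0.0568, 0.1059]
orientation: [[1.0, -0.021, -0.004], [-0.021, -1.0, -0.0], [-0.004, 0.0, -1.0]]
force: [-1.5, 0.7, -0.3]
grip_width: 0.583
grip_force: 0.0
time_s: 5.95
tcp_pos: [0.4997, 0.059, 0.1096]
orientation: [[1.0, -0.02, 0.002], [-0.02, -1.0, 0.002], [0.002, -0.002, -1.0]]
force: [-1.0, 6.8, 1.0]
grip_width: 0.276
grip_force: 39.1
```

Gripped at 23.5 mm. Pulling along the panel normal.

```bash
python3 -m handwheel '[0.0025,0,0.004,0,0.01,0.0025,0,0.004,0,0.01,0.0025,0,0.004,0,0.01,0.0025,0,0.004,0,0.01,0,0,0,0,0.01]'
python3 -m handwheel '[0.0015,0,0.0024,0,0.01,0.001,0,0.0016,0,0.01,0,0,0,0,0.01,0,0,0,0,0.01]'
```

```text
time_s: 6.45
tcp_pos: [0.5104, 0.059, 0.1265]
orientation: [[1.0, -0.02, 0.004], [-0.02, -1.0, 0.002], [0.003, -0.002, -1.0]]
force: [-1.6, 7.0, 5.2]
grip_width: 0.276
grip_force: 41.1
time_s: 6.85
tcp_pos: [0.5102, 0.059, 0.1268]
orientation: [[1.0, -0.019, -0.002], [-0.019, -1.0, 0.002], [-0.002, -0.002, -1.0]]
force: [0.5, 6.0, -13.1]
grip_width: 0.277
grip_force: 40.7
```

It moved 20.2 mm and reached the stop. I'll release, lift clear and check.

```bash
python3 -m handwheel '[-0.0015,0,-0.0024,0,0.01,0,0,0,0,0.05,0,0,0,0,0.05,0,0,0,0,0.05,0,0,0.03,0,0.05]'
python3 -m handwheel '[0,0,0.04,0,0.05,-0.02,0,0.04,0,0.05,-0.02,0,0.03,0,0.05,0,0,0,0,0.05,0,0,0,0,0.05]'
python3 - <<'E'
from h import *
im=env.grab_frame("wrist");cv2.imwrite("pics/w4.png",im[:,:,::-1])
p=np.load("amp.npy")
for n,q in (("axis",pan(0,.052,.030)),("tipG",dot(.275,.021,.03)),("pow0",pan(0,-.055,.032)),("pow1",pan(0,-.055,.052))): print(n,proj("wrist",amp2w(p,q)))
E
```

```text
time_s: 7.35
tcp_pos: [0.507, 0.0574, 0.1521]
orientation: [[1.0, -0.02, -0.007], [-0.02, -1.0, -0.0], [-0.007, 0.0, -1.0]]
force: [-0.1, -0.7, -0.3]
grip_width: 0.589
grip_force: 0.0
time_s: 7.85
tcp_pos: [0.4704, 0.0575, 0.2671]
orientation: [[1.0, -0.02, 0.003], [-0.02, -1.0, -0.0], [0.003, 0.0, -1.0]]
force: [-0.1, -0.5, -0.2]
grip_width: 0.587
grip_force: 0.0
axis [[438.1498888  153.16170697]]
tipG [[433.72660271 174.58985759]]
pow0 [[318.85816739 152.03719726]]
pow1 [[318.74590243 142.76865484]]
```

View pics/w4.png

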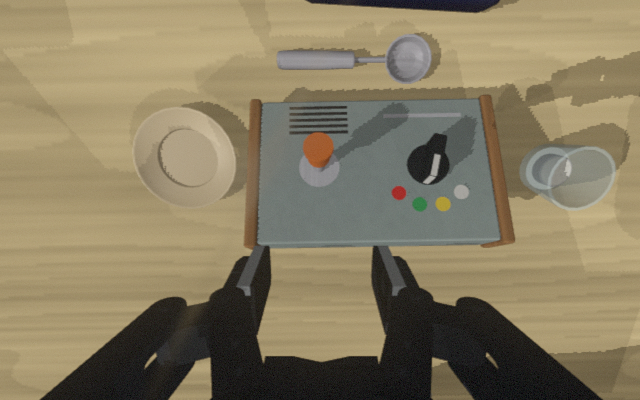

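The knob is at (318,147), near the predicted "out" position, with its stem showing and a longer shadow. The pointer is still at green, and the neighbours look undisturbed. One numeric check on the orange centroid, then I'll hand in.

Run:
```python
from h import *
p=np.load("amp.npy")
def cen(im):
    m=cv2.inRange(cv2.cvtColor(im,cv2.COLOR_BGR2HSV),(5,170,100),(16,255,255));n,l,st,c=cv2.connectedComponentsWithStats(m)
    i=1+np.argmax(st[1:,4]);return c[i],st[i]
for n,f,sl in(("w3","w3",0),("w4","w4",0)):print(n,cen(cv2.imread(f"pics/{f}.png")))
im=env.grab_frame("scene")[:,:,::-1];b=cv2.imread("pics/scene0.png")
for i in(b,im):print(cen(np.ascontiguousarray(i[125:215,250:380])))
print(proj("scene",amp2w(p,[pan(0,-.055,.032),pan(0,-.055,.052)]))-[250,125])
d=cv2.absdiff(np.ascontiguousarray(im),b)[215:290,200:450];print("front change px",(d.max(2)>60).sum())
```

```text
w3 (array([323.74012856, 217.7318641 ]), array([ 306,  199,   37,   38, 1089], dtype=int32))
w4 (array([318.50847458, 148.97740113]), array([304, 133,  29,  34, 708], dtype=int32))
(array([88.98095238, 45.44761905]), array([ 84,  40,  11,  12, 105], dtype=int32))
(array([88.98165138, 43.44954128]), array([ 84,  38,  11,  12, 109], dtype=int32))
[[89.16212505 45.06231071]
 [88.91231194 42.97485697]]
front change px 0
```

Scene shift is 2.0 px, against 2.1 px expected for 20 mm out. Power is on and the spoon and case haven't moved.

```bash
python3 -c "
from station import env
print(env.hand_in())"
```

```text
the job is handed in; nothing more can be done
None
```

I turned the selector one click from yellow to green, then pulled the power knob out 20 mm to its outer click; the camera images confirm both and show the surrounding objects where they were, and the job is handed in.

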